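# Line up the glaze test cups from pale to dark

### The arm

A 7-joint arm with a two-finger parallel gripper is mounted at the origin on the work surface. World frame = base frame: x ahead of the robot, y to its left, z up, the work surface at z = 0. Lengths are in m, angles in rad, forces in N, time in s.
With the tool pointing down it reaches from about 0.425 to 0.95 m from the base axis. Payload 4.7 kg.
Tool frame: the origin (TCP) lies at the very end of the fingers, on their centre line; the grasp point (between the pads) lies bot.grip_point_offset behind it (bot.grip_point_offset is the distance from the TCP to the grasp point, in m); z points along the fingers, y is the line along which they close (so a half turn about z gives the same grasp; the last joint's range is limited). The gripper opens to 85 mm and grips with 20 to 120 N. Pads are 22 mm wide; open, the fingers measure 114 mm over their backs; the gripper's body (76 mm by 85 mm) begins 54 mm behind the grasp point. The pads swing forward as they close: fully open they stand 13 mm farther back than shut.
Start: joints at [1.147, 0.469, -0.049, 1.532, 0.024, 1.141, -0.082], TCP at [0.26, -0.623, 0.231] pointing down, gripper open.
Joint ranges: [-2.59, 2.59], [-0.33, 1.99], [-1.39, 1.29], [0.1, 2.45], [-1.04, 4.18], [0.21, 1.99], [-2.66, 2.66]. Speed limits (rad/s): [2.57, 2.57, 3.14, 3.14, 3.14, 3.14, 3.14].

### API

Orientations are given as a 3x3 rotation matrix whose columns are the frame's x, y, z axes.
In Python, from cell import bot gives the robot as it stands.
- The arm moves only by the tool servo_tool, never from a script. Its argument "steps" is text: rows parted by semicolons, each of 6 numbers parted by spaces: the shift along the tool's x, y, z in cm, then the turn, a rotation vector about the tool's x, y, z in rad. In form: tx ty tz wx wy wz; .... A call has 1 to 8 rows; each row shifts and turns the commanded pose from where the row before left it, along the tool's axes as they then stand; what a row does not reach is not made up. A row lasts 1/12 s, in which the tool goes at most 41.7 mm and 7.16 degrees, less where a joint would pass 70% of its speed; a pose out of reach is approached as far as the arm can. A call is refused whole if a number of a shift passes 4.17 or a number of a turn 0.125, either way. A call with a gripper value outside its range is refused whole. "jaw" is the opening in per cent of the stroke, from 0 (shut) to 100 (fully open), set as the call begins (left out, the last holds). The fingers move at their own pace and stop on an object; the grip force is fixed at half the most. Time passes only in rows, so rows that do not move let the fingers close. It gives the time, the measured TCP pose, the force, the opening and the grip force at its end, in the units of the state.
- bot.read_state(): the state, without advancing time (a new reading comes with each control period).
- bot.read_camera(name): name is "side" or "top" or "wrist"; returns a dict with "image" (384x512x3 uint8, blue, green, red), "fov_y" (degrees; the focal length in pixels is half the picture's height over the tangent of half this angle, whatever the lens; pixels are square), "cx", "cy" (the principal point, pixels), "dist_coeffs" ([k1, k2, p1, p2, k3] as OpenCV has them; the pictures are not rectified), "camera_from_world" (4x4, takes a point from world to camera coordinates); the wrist camera has in their place "hand_eye" (4x4, takes a point from camera to tool coordinates, whose origin is the TCP and whose axes are the flange's). Camera axes: x right, y down, z forward; pixel columns grow to the right and rows downward; lengths in m; the calibration is good to about 2 mm. A picture is of the moment at which its call begins: read the wrist's pose just before it. There is no depth.
- bot.close_job(): hands the job in; it is judged then, once.
The state is a dict: "time": time; "joint_pos": joint angles; "dq": joint speeds; "effort": joint torques, N m; "position": TCP position; "eef_rot": TCP orientation; "force": force on the tool from outside, world axes, zero at the start; "wrist_torque": the same for the moment, N m; "finger_gap": finger opening in m; "grasp_force": force on a finger pad.
Only numpy, scipy, OpenCV 4.12 (cv2) and the standard library are available. Lean on these libraries where they do the work, as an engineer would, in place of code of your own. Each camera call takes 0.05 s, during which the arm holds its last target. There are 200 camera calls.

### The job

Stand the four glazed test cups upright on the four white spots of the ware board, one cup centred on each spot, in order of shade: the palest next to the white glaze jar, the darkest next to the navy jar, and the two between them in step from pale to dark. Set each cup down without dropping it or knocking one over, and leave both jars where they stand.

Things in the scene. Friction and masses are not known exactly. Their poses are not given: they have to be found in the camera images.
- cup_palest: Open round glazed test cup, upright, straight-sided: 46 mm outside diameter, 68 mm tall, wall 4 mm, about 0.13 kg, loose, standing on the table between the robot and the ware board at the start. Shade: palest, almost white with a faint blue tint (rank 1 of 4 from pale to dark); a thin unglazed buff band at the foot. Origin: centre of its underside; z is up its axis. The same from all sides.
- cup_light: Open round glazed test cup, upright, straight-sided: 46 mm outside diameter, 68 mm tall, wall 4 mm, about 0.13 kg, loose, standing on the table between the robot and the ware board at the start. Shade: light sky blue (rank 2 of 4 from pale to dark); a thin unglazed buff band at the foot. Origin: centre of its underside; z is up its axis. The same from all sides.
- cup_mid: Open round glazed test cup, upright, straight-sided: 46 mm outside diameter, 68 mm tall, wall 4 mm, about 0.13 kg, loose, standing on the table between the robot and the ware board at the start. Shade: strong medium blue (rank 3 of 4 from pale to dark); a thin unglazed buff band at the foot. Origin: centre of its underside; z is up its axis. The same from all sides.
- cup_darkest: Open round glazed test cup, upright, straight-sided: 46 mm outside diameter, 68 mm tall, wall 4 mm, about 0.13 kg, loose, standing on the table between the robot and the ware board at the start. Shade: darkest, navy blue, nearly black (rank 4 of 4 from pale to dark); a thin unglazed buff band at the foot. Origin: centre of its underside; z is up its axis. The same from all sides.
- spot1: Painted white round spot, 64 mm in diameter, flat, on the top face of the ware board (a fixed dark wooden plank lying across in front of the robot, 110 x 560 mm, its top 18 mm above the table). Number 1 of the four spots, which lie in one straight row about 82 mm apart along the middle of the board, counted from the robot's right (-y) to its left. Origin: centre of the spot, on the board's top face; its y axis runs along the row, its x axis across the board.
- spot2: Painted white round spot, 64 mm in diameter, flat, on the top face of the ware board (a fixed dark wooden plank lying across in front of the robot, 110 x 560 mm, its top 18 mm above the table). Number 2 of the four spots, which lie in one straight row about 82 mm apart along the middle of the board, counted from the robot's right (-y) to its left. Origin: centre of the spot, on the board's top face; its y axis runs along the row, its x axis across the board.
- spot3: Painted white round spot, 64 mm in diameter, flat, on the top face of the ware board (a fixed dark wooden plank lying across in front of the robot, 110 x 560 mm, its top 18 mm above the table). Number 3 of the four spots, which lie in one straight row about 82 mm apart along the middle of the board, counted from the robot's right (-y) to its left. Origin: centre of the spot, on the board's top face; its y axis runs along the row, its x axis across the board.
- spot4: Painted white round spot, 64 mm in diameter, flat, on the top face of the ware board (a fixed dark wooden plank lying across in front of the robot, 110 x 560 mm, its top 18 mm above the table). Number 4 of the four spots, which lie in one straight row about 82 mm apart along the middle of the board, counted from the robot's right (-y) to its left. Origin: centre of the spot, on the board's top face; its y axis runs along the row, its x axis across the board.
- jar_white: White closed screw-lid glaze jar with a paper band round its side, 54 mm in diameter, 73 mm tall, 0.25 kg, loose, standing on the ware board at one end of the row of spots, about 105 mm beyond the last spot; it marks the pale end of the row, whichever end that is. Not to be moved. Origin: centre of its underside, z up.
- jar_navy: Navy blue closed screw-lid glaze jar with a paper band round its side, 54 mm in diameter, 73 mm tall, 0.25 kg, loose, standing on the ware board at one end of the row of spots, about 105 mm beyond the last spot; it marks the dark end of the row, whichever end that is. Not to be moved. Origin: centre of its underside, z up.
Things that resemble listed ones, but are neither listed nor needed, are in the scene too. Leave any brown look-alike of the cup_darkest alone.

How it is judged:
At the end, for the whole second after the job is handed in: Every cup stands upright (within 0.1 rad), released and at rest on the ware board, its centre within 12 mm of its spot's centre, in the order palest, light, mid, darkest from the white jar's end to the navy jar's end; both jars upright and within 20 mm of where they began (((horizontal distance between jar_white and spot1 below 0.2 m and horizontal distance between jar_navy and spot4 below 0.2 m and horizontal distance between cup_palest and spot1 below 0.012 m and horizontal distance between cup_light and spot2 below 0.012 m and horizontal distance between cup_mid and spot3 below 0.012 m and horizontal distance between cup_darkest and spot4 below 0.012 m) or (horizontal distance between jar_white and spot4 below 0.2 m and horizontal distance between jar_navy and spot1 below 0.2 m and horizontal distance between cup_palest and spot4 below 0.012 m and horizontal distance between cup_light and spot3 below 0.012 m and horizontal distance between cup_mid and spot2 below 0.012 m and horizontal distance between cup_darkest and spot1 below 0.012 m)) and angle between each of cup_palest, cup_light, cup_mid, cup_darkest, jar_white, jar_navy's own z axis and vertical below 0.1 rad and height (world z) of cup_palest between 0.014 and 0.023 m and linear speed of each of cup_palest, cup_light, cup_mid, cup_darkest below 0.02 m/s and contact force between each of cup_palest, cup_light, cup_mid, cup_darkest and the fingers below 0.1 N and height (world z) of cup_light between 0.014 and 0.023 m and height (world z) of cup_mid between 0.014 and 0.023 m and height (world z) of cup_darkest between 0.014 and 0.023 m and distance of each of jar_white, jar_navy from where it was at the start of the episode below 0.02 m); the robot touches nothing.
It fails at once if a glaze jar is pushed more than 20 mm from its place or tipped (distance of any of jar_white, jar_navy from where it was at the start of the episode above 0.02 m or angle between any of jar_white, jar_navy's own z axis and vertical above 0.4 rad).
It fails at once if a test cup is knocked over (leans more than about 45 degrees) (angle between any of cup_palest, cup_light, cup_mid, cup_darkest's own z axis and vertical above 0.8 rad).
It fails at once if a test cup is dropped or thrown: out of the fingers it moves faster than 0.7 m/s, a fall of about 25 mm ((linear speed of cup_palest above 0.7 m/s and contact force between cup_palest and the fingers below 0.01 N) or (linear speed of cup_light above 0.7 m/s and contact force between cup_light and the fingers below 0.01 N) or (linear speed of cup_mid above 0.7 m/s and contact force between cup_mid and the fingers below 0.01 N) or (linear speed of cup_darkest above 0.7 m/s and contact force between cup_darkest and the fingers below 0.01 N)).
It also fails if it takes over 102 s, if anything falls off the work surface, if the arm or the gripper's body presses on something with over 40 N, if the wrist force passes 120 N, or if a joint passes its speed limit or range.

## Working session

There is one attempt and no reset: what is moved stays moved. The work goes in short steps, Python scripts to look and compute and a tool call to move; the robot and the scene stay as the last step left them, time stands still between calls to the robot, and variables do not carry over. Pictures are saved under pics/ and viewed, at most 14 in all, crops included, and the job is handed in when it is done.

Besides the shell and the picture viewer there is one more tool, called after "Request:" as name(argument=value, ...) on one line, values as JSON. servo_tool: Moves the arm, as the interface text tells. Its arguments: {"type":"object","properties":{"steps":{"type":"string"},"jaw":{"type":"number"}},"required":["steps"]}

```bash
mkdir -p pics; python3 - <<'E'
from cell import bot
import cv2
s=bot.read_state(); print(s['time'],s['position'],s['eef_rot'],s['finger_gap'],bot.grip_point_offset)
for n in('top','side'):
    c=bot.read_camera(n); cv2.imwrite(f'pics/{n}0.png',c['image'])
    print({k:v for k,v in c.items() if k!='image'})
E
```

```text
0.0 [ 0.25942674 -0.62251315  0.23025717] [[ 9.23041098e-01  3.84700510e-01 -8.06051047e-04]
 [ 3.84701351e-01 -9.23039343e-01  1.80063987e-03]
 [-5.13097508e-05 -1.97215353e-03 -9.99998054e-01]] 0.08535776711727379 0.0187
{'fov_y': 42.03160566153163, 'cx': 254.5094536414222, 'cy': 191.45418739488832, 'dist_coeffs': array([-0.08953717,  0.        ,  0.        ,  0.        ,  0.        ]), 'camera_from_world': array([[-9.50207364e-04, -9.99838341e-01, -1.79551988e-02,
        -3.36331392e-03],
       [-9.93884828e-01,  2.92681656e-03, -1.10382890e-01,
         5.42664287e-01],
       [ 1.10417597e-01,  1.77405130e-02, -9.93726939e-01,
         1.12251643e+00],
       [ 0.00000000e+00,  0.00000000e+00,  0.00000000e+00,
         1.00000000e+00]])}
{'fov_y': 56.405886155943364, 'cx': 254.291487343211, 'cy': 187.46454012668985, 'dist_coeffs': array([-0.06741032,  0.        ,  0.        ,  0.        ,  0.        ]), 'camera_from_world': array([[-0.98071718, -0.19542479,  0.00172031,  0.54567135],
       [-0.10269897,  0.50785401, -0.85529949,  0.08255531],
       [ 0.16627305, -0.83898358, -0.51813108,  0.7232884 ],
       [ 0.        ,  0.        ,  0.        ,  1.        ]])}
```

View pics/top0.png

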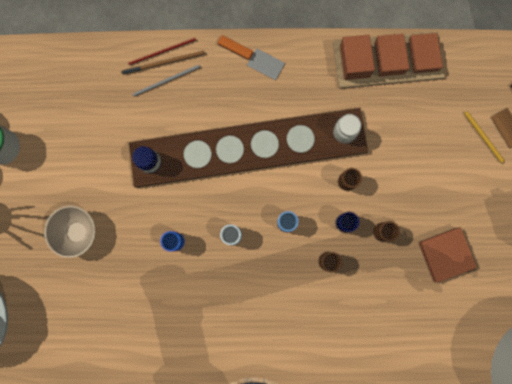

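View pics/side0.png

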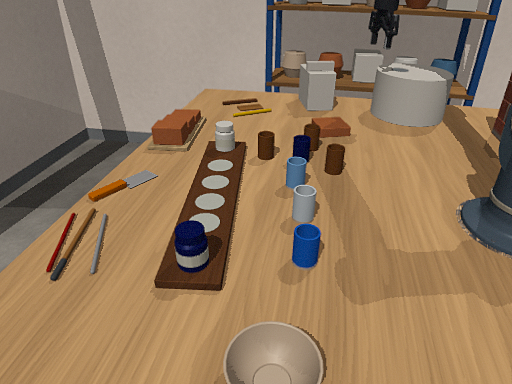

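Top: white jar at right (347,127), navy at left (146,160). The spots are at about (300,139), (265,144), (230,149) and (197,154). Cups: mid (172,242), palest (231,235), light (288,221), darkest (347,222). The brown look-alikes are at (349,179), (386,231) and (330,262). Next, an enlarged crop.

```bash
python3 - <<'E'
import cv2
im=cv2.imread('pics/top0.png')
cv2.imwrite('pics/crop1.png',cv2.resize(im[105:285,140:400],None,fx=3,fy=3,interpolation=cv2.INTER_CUBIC))
E
```

```text
(no output)
```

View pics/crop1.png

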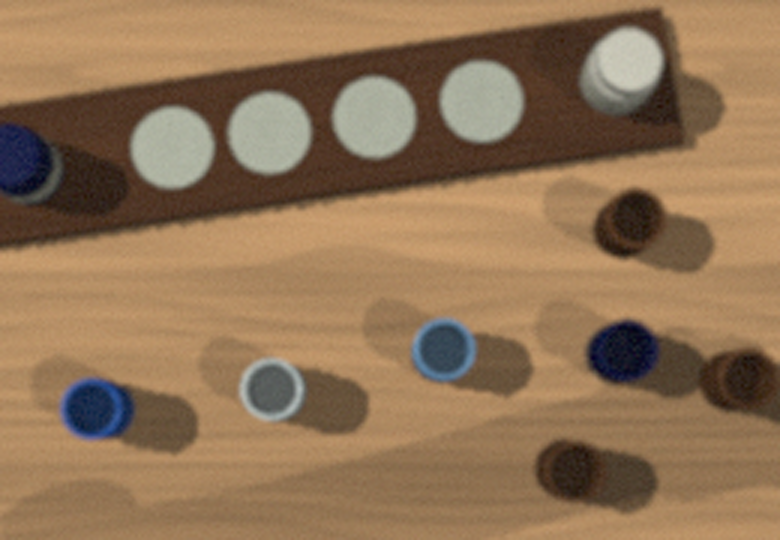

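```bash
cat > h.py <<'E'
import numpy as np, cv2
from cell import bot
def ray(c,pts):
    f=192/np.tan(np.radians(c['fov_y'])/2)
    K=np.array([[f,0,c['cx']],[0,f,c['cy']],[0,0,1]])
    u=cv2.undistortPoints(np.array(pts,float).reshape(-1,1,2),K,c['dist_coeffs']).reshape(-1,2)
    return np.c_[u,np.ones(len(u))]
def world(c,pts,z,T=None):
    """T: world_from_camera"""
    if T is None: T=np.linalg.inv(c['camera_from_world'])
    d=ray(c,pts)@T[:3,:3].T; o=T[:3,3]
    return o+d*((z-o[2])/d[:,2])[:,None]
def wrist(name):
    s=bot.read_state(); c=bot.read_camera('wrist')
    W=np.eye(4); W[:3,:3]=s['eef_rot']; W[:3,3]=s['position']
    cv2.imwrite(name,c['image'])
    return c,W@np.array(c['hand_eye']),s
E
python3 - <<'E'
from h import *
c=bot.read_camera('top')
f=lambda p:(np.array(p)+.5)/3-.5+[140,105]
np.set_printoptions(precision=4,suppress=True)
print(world(c,f([[91,408],[272,389],[443,349],[629,348]]),.068))
S=world(c,f([[482,101],[374,117],[270,132],[173,147]]),.018);print(S, np.diff(S,axis=0))
print('brown',world(c,f([[636,221],[750,376],[577,470]]),.068))
print('jars',world(c,f([[631,58],[18,160]]),.091))
E
```

```text
[[ 0.4291  0.1826  0.068 ]
 [ 0.4431  0.0485  0.068 ]
 [ 0.4724 -0.0777  0.068 ]
 [ 0.4727 -0.2152  0.068 ]]
[[ 0.6697 -0.1124  0.018 ]
 [ 0.6572 -0.0275  0.018 ]
 [ 0.6456  0.0543  0.018 ]
 [ 0.6341  0.1306  0.018 ]] [[-0.0125  0.0849  0.    ]
 [-0.0116  0.0817  0.    ]
 [-0.0116  0.0763  0.    ]]
brown [[ 0.5673 -0.2224  0.068 ]
 [ 0.4516 -0.3045  0.068 ]
 [ 0.3834 -0.1753  0.068 ]]
jars [[ 0.6859 -0.2177  0.091 ]
 [ 0.6113  0.236   0.091 ]]
```

```bash
cat >> h.py <<'E'
from scipy.spatial.transform import Rotation as Rn
def down(deg):  # tool z down, tool y at this world azimuth
    a=np.radians(deg); y=np.array([np.cos(a),np.sin(a),0]); z=np.array([0,0,-1.]); return np.c_[np.cross(y,z),y,z]
def plan(p,deg,n):
    s=bot.read_state(); R=np.array(s['eef_rot']); w=Rn.from_matrix(R.T@down(deg)).as_rotvec()/n
    d=(np.array(p)-s['position'])/n
    for i in range(n):
        print(np.round(100*R.T@d,2),np.round(w,3)); R=R@Rn.from_rotvec(w).as_matrix()
E
python3 - <<'E'
from h import *
plan([.45,-.215,.25],8,14)
c,T,s=wrist('pics/w0.png'); print(c['hand_eye'],c['fov_y'])
E
```

```text
[ 2.38 -2.16 -0.14] [-0.    -0.    -0.094]
[ 2.57 -1.93 -0.14] [-0.    -0.    -0.094]
[ 2.74 -1.68 -0.14] [-0.    -0.    -0.094]
[ 2.88 -1.42 -0.14] [-0.    -0.    -0.094]
[ 3.   -1.14 -0.14] [-0.    -0.    -0.094]
[ 3.1  -0.85 -0.14] [-0.    -0.    -0.094]
[ 3.17 -0.56 -0.14] [-0.    -0.    -0.094]
[ 3.2  -0.26 -0.14] [-0.    -0.    -0.094]
[ 3.21  0.04 -0.14] [-0.    -0.    -0.094]
[ 3.2   0.34 -0.14] [-0.    -0.    -0.094]
[ 3.15  0.64 -0.14] [-0.    -0.    -0.094]
[ 3.08  0.93 -0.14] [-0.    -0.    -0.094]
[ 2.97  1.22 -0.14] [-0.    -0.    -0.094]
[ 2.85  1.49 -0.14] [-0.    -0.    -0.094]
[[ 8.12658070e-04 -9.59204886e-01 -2.82710677e-01  7.31252562e-02]
 [ 9.99999352e-01  1.00479575e-03 -5.34636518e-04 -3.87918705e-04]
 [ 7.96892447e-04 -2.82710059e-01  9.59205081e-01 -1.42090750e-01]
 [ 0.00000000e+00  0.00000000e+00  0.00000000e+00  1.00000000e+00]] 65.98712885098064
```

Request:
servo_tool(steps="2.4 -2.2 -0.1 0 0 -0.094; 2.6 -1.9 -0.1 0 0 -0.094; 2.7 -1.7 -0.1 0 0 -0.094; 2.9 -1.4 -0.1 0 0 -0.094; 3.0 -1.1 -0.1 0 0 -0.094; 3.1 -0.9 -0.1 0 0 -0.094; 3.2 -0.6 -0.1 0 0 -0.094; 3.2 -0.3 -0.1 0 0 -0.094", jaw=100)

```text
time: 0.87
position: [0.3686, -0.3876, 0.2393]
eef_rot: [[0.407, 0.913, -0.0], [0.913, -0.407, -0.0], [-0.0, -0.0, -1.0]]
force: [0.5, -0.7, 1.2]
finger_gap: 0.0856
grasp_force: 0.0
```

Request:
servo_tool(steps="3.2 0 -0.1 0 0 -0.094; 3.2 0.3 -0.1 0 0 -0.094; 3.2 0.6 -0.1 0 0 -0.094; 3.1 0.9 -0.1 0 0 -0.094; 3.0 1.2 -0.1 0 0 -0.094; 2.9 1.5 -0.1 0 0 -0.094; 0 0 0 0 0 0; 0 0 0 0 0 0")

```text
time: 1.53
position: [0.449, -0.2107, 0.2455]
eef_rot: [[-0.144, 0.99, 0.0], [0.99, 0.144, -0.0], [-0.0, 0.0, -1.0]]
force: [-0.6, -1.3, 0.1]
finger_gap: 0.085
grasp_force: 0.0
```

```bash
python3 - <<'E'
from h import *
c,T,s=wrist('pics/w1.png'); print(s['time'],s['position'],s['eef_rot'])
cv2.imwrite('pics/w1b.png',cv2.resize(c['image'],None,fx=1.5,fy=1.5))
np.save('w1T.npy',T)
E
```

```text
1.5333 [ 0.4490213  -0.21072902  0.24551735] [[-1.43598197e-01  9.89635976e-01  4.40132386e-04]
 [ 9.89636064e-01  1.43598243e-01 -7.56185748e-05]
 [-1.38037099e-04  4.24712191e-04 -9.99999900e-01]]
```

View pics/w1b.png

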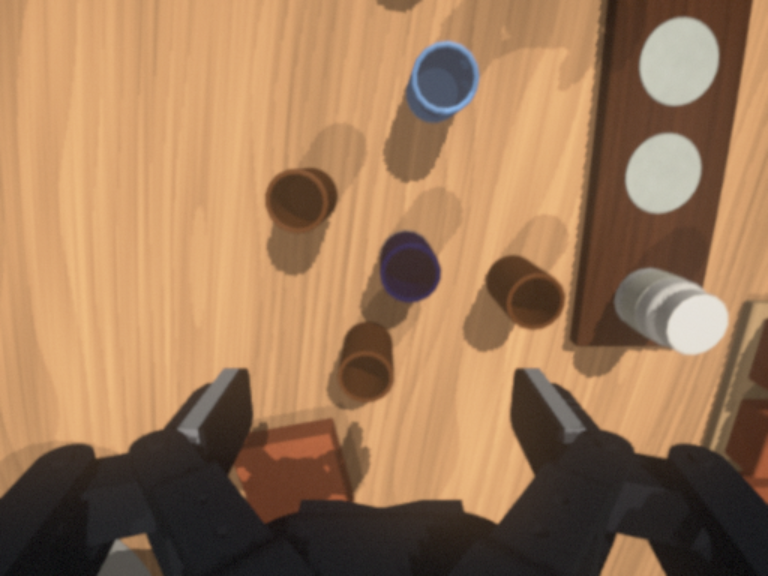

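Dark cup rim at (410,272) in the 1.5x picture, light cup rim at (445,79), spot 1 at (664,173), spot 2 at (680,61). The nearest brown rims are at (366,376), (535,300) and (297,200).

```bash
python3 - <<'E'
from h import *
np.set_printoptions(precision=4,suppress=True)
c,T,s=wrist('pics/w2.png')
f=lambda p:(np.array(p)+.5)/1.5-.5
print(world(c,f([[410,272],[445,79]]),.068,T),world(c,f([[366,376],[535,300],[297,200]]),.068,T))
print(world(c,f([[664,173],[680,61]]),.018,T), world(c,f([[697,323]]),.091,T))
E
```

```text
[[ 0.4711 -0.2135  0.068 ]
 [ 0.4734 -0.0799  0.068 ]] [[ 0.45   -0.3022  0.068 ]
 [ 0.5685 -0.2215  0.068 ]
 [ 0.3835 -0.1729  0.068 ]]
[[ 0.6701 -0.1123  0.018 ]
 [ 0.658  -0.0279  0.018 ]] [[ 0.6828 -0.2159  0.091 ]]
```

Request:
servo_tool(steps="-0.35 1.1 2 0 0 0; -0.35 1.1 3 0 0 0; 0 0 4 0 0 0; 0 0 4 0 0 0; 0 0 4 0 0 0; 0 0 2.9 0 0 0; 0 0 1.85 0 0 0; 0 0 0 0 0 0")

```text
time: 2.3
position: [0.4672, -0.2172, 0.0237]
eef_rot: [[-0.136, 0.991, -0.008], [0.991, 0.136, 0.003], [0.004, -0.008, -1.0]]
force: [0.1, -0.1, -0.2]
finger_gap: 0.0854
grasp_force: 0.0
```

Request:
servo_tool(steps="0 0 0 0 0 0; 0 0 0 0 0 0")

```text
time: 2.47
position: [0.4718, -0.2177, 0.0289]
eef_rot: [[-0.138, 0.99, 0.002], [0.99, 0.138, -0.001], [-0.001, 0.002, -1.0]]
force: [-0.6, 0.3, 0.7]
finger_gap: 0.0855
grasp_force: 0.0
```

Request:
servo_tool(steps="0.3 0 0 0 0 0; 0 0 0 0 0 0")

```text
time: 2.63
position: [0.4716, -0.2137, 0.0294]
eef_rot: [[-0.139, 0.99, 0.003], [0.99, 0.139, -0.001], [-0.002, 0.003, -1.0]]
force: [-0.0, 0.8, 0.2]
finger_gap: 0.0853
grasp_force: 0.0
```

Request:
servo_tool(steps="0 0 0 0 0 0; 0 0 0 0 0 0; 0 0 0 0 0 0; 0 0 0 0 0 0; 0 0 0 0 0 0; 0 0 0 0 0 0; 0 0 0 0 0 0; 0 0 0 0 0 0", jaw=0)

```text
time: 3.3
position: [0.4711, -0.2138, 0.0286]
eef_rot: [[-0.14, 0.99, 0.001], [0.99, 0.14, -0.001], [-0.001, 0.001, -1.0]]
force: [-0.9, -0.4, 5.7]
finger_gap: 0.0446
grasp_force: 60.8
```

Request:
servo_tool(steps="0 0 -1 0 0 0; 0 0 -3 0 0 0; 0 0 -3.5 0 0 0; 0 0 -3.5 0 0 0; 1 0 -1.5 0 0 0; 2.5 1 0 0 0 0; 3.5 1.9 0 0 0 0; 3.5 1.9 0 0 0 0")

```text
time: 3.97
position: [0.5032, -0.1029, 0.1537]
eef_rot: [[-0.136, 0.991, 0.001], [0.991, 0.136, -0.001], [-0.001, 0.001, -1.0]]
force: [0.4, -0.8, -2.0]
finger_gap: 0.0442
grasp_force: 61.7
```

```bash
python3 - <<'E'
from h import *
plan([.634,.131,.152],8,10)
E
```

```text
[2.14 1.61 0.02] [ 0.  0. -0.]
[2.14 1.61 0.02] [ 0.  0. -0.]
[2.14 1.61 0.02] [ 0.  0. -0.]
[2.14 1.62 0.02] [ 0.  0. -0.]
[2.14 1.62 0.02] [ 0.  0. -0.]
[2.14 1.62 0.02] [ 0.  0. -0.]
[2.14 1.62 0.02] [ 0.  0. -0.]
[2.14 1.62 0.02] [ 0.  0. -0.]
[2.14 1.62 0.02] [ 0.  0. -0.]
[2.14 1.62 0.02] [ 0.  0. -0.]
```

Request:
servo_tool(steps="2.9 2.1 0 0 0 0; 2.9 2.2 0 0 0 0; 2.9 2.2 0 0 0 0; 2.9 2.2 0 0 0 0; 2.9 2.2 0 0 0 0; 2.9 2.2 0 0 0 0; 1 0.8 0 0 0 0; 0 0 0 0 0 0")

```text
time: 4.63
position: [0.616, 0.1039, 0.1531]
eef_rot: [[-0.146, 0.989, 0.001], [0.989, 0.146, 0.003], [0.003, 0.001, -1.0]]
force: [-0.6, -0.7, -1.4]
finger_gap: 0.0443
grasp_force: 61.7
```

```bash
python3 - <<'E'
from h import *
plan([.634,.131,.047],8,1)
c,T,s=wrist('pics/w3.png')
cv2.imwrite('pics/w3b.png',cv2.resize(c['image'],None,fx=1.5,fy=1.5))
E
```

```text
[ 2.38  2.17 10.62] [ 0.001 -0.003  0.007]
```

View pics/w3b.png

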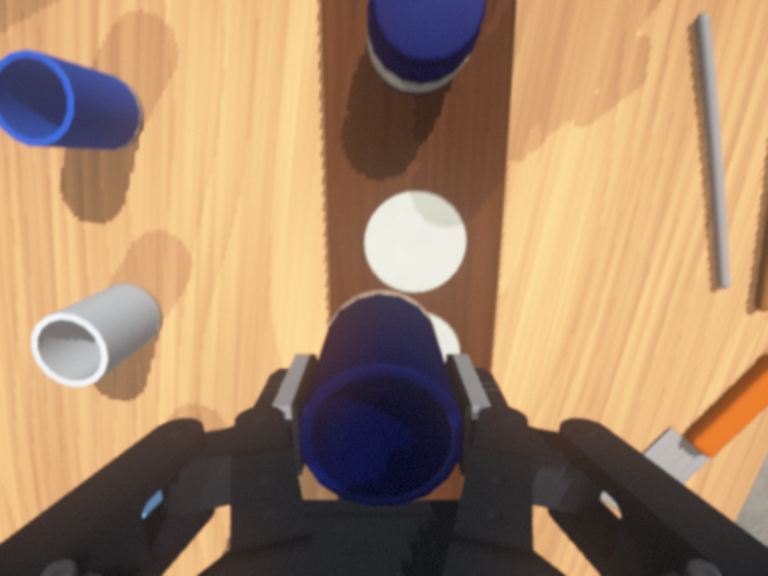

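Spot 4 centre is at (415.5,242), palest rim at (71,348), mid rim at (34,98). The dark cup hangs straight in the jaws.

```bash
python3 - <<'E'
from h import *
np.set_printoptions(precision=4,suppress=True)
c,T,s=wrist('pics/w4.png'); print(s['position'])
T0=T.copy(); 
f=lambda p:(np.array(p)+.5)/1.5-.5
print(world(c,f([[415.5,242]]),.018,T),world(c,f([[71,348],[34,98]]),.068,T))
E
```

```text
[0.6152 0.1006 0.1527]
[[0.634  0.1292 0.018 ]] [[0.4455 0.0498 0.068 ]
 [0.4322 0.1816 0.068 ]]
```

Request:
servo_tool(steps="1.4 1.15 0 0 0 0; 1.3 1.15 1 0 0 0; 0 0 2.5 0 0 0; 0 0 3 0 0 0; 0 0 2 0 0 0; 0 0 0.7 0 0 0; 0 0 0 0 0 0; 0 0 0 0 0 0")

```text
time: 5.4
position: [0.6348, 0.1274, 0.0615]
eef_rot: [[-0.138, 0.99, 0.001], [0.99, 0.138, -0.0], [-0.001, 0.001, -1.0]]
force: [0.3, 0.4, -0.4]
finger_gap: 0.0442
grasp_force: 61.7
```

Request:
servo_tool(steps="0 0 0 0 0 0")

```text
time: 5.48
position: [0.6357, 0.1283, 0.0627]
eef_rot: [[-0.138, 0.99, 0.003], [0.99, 0.138, 0.0], [0.0, 0.003, -1.0]]
force: [0.5, -0.0, -1.8]
finger_gap: 0.0443
grasp_force: 61.7
```

Request:
servo_tool(steps="0.2 -0.1 0.5 0 0 0; 0 0 0.5 0 0 0; 0 0 0.3 0 0 0; 0 0 0 0 0 0; 0 0 0 0 0 0; 0 0 0 0 0 0")

```text
time: 5.98
position: [0.6333, 0.1306, 0.0479]
eef_rot: [[-0.14, 0.99, 0.0], [0.99, 0.14, -0.0], [-0.0, 0.0, -1.0]]
force: [-0.0, 0.7, -0.1]
finger_gap: 0.0448
grasp_force: 61.7
```

Request:
servo_tool(steps="0 0 0.1 0 0 0; 0 0 0 0 0 0; 0 0 0 0 0 0")

```text
time: 6.23
position: [0.6333, 0.1305, 0.0468]
eef_rot: [[-0.14, 0.99, 0.0], [0.99, 0.14, -0.0], [-0.0, 0.0, -1.0]]
force: [0.7, 0.3, -1.7]
finger_gap: 0.0447
grasp_force: 61.7
```

Request:
servo_tool(steps="0 0 0 0 0 0; 0 0 0 0 0 0; 0 0 0 0 0 0; 0 0 0 0 0 0; 0 0 0 0 0 0; 0 0 -0.5 0 0 0; 0 0 -2 0 0 0; 0 0 -3 0 0 0", jaw=100)

```text
time: 6.9
position: [0.6312, 0.1298, 0.0999]
eef_rot: [[-0.14, 0.99, -0.006], [0.99, 0.14, -0.001], [-0.001, -0.006, -1.0]]
force: [0.3, 0.4, 0.3]
finger_gap: 0.0852
grasp_force: 0.0
```

Request:
servo_tool(steps="0 0 -3 0 0 0; 0 0 -3 0 0 0; 0 -2 0 0 0 0; 0.5 -3 0 0 0 0; 0.8 -3.5 0 0 0 0; 0.8 -3.5 0 0 0 0; 0 0 0 0 0 0; 0 0 0 0 0 0")

```text
time: 7.57
position: [0.5099, 0.1348, 0.1625]
eef_rot: [[-0.142, 0.99, 0.001], [0.99, 0.142, -0.001], [-0.001, 0.0, -1.0]]
force: [1.1, -0.2, -0.2]
finger_gap: 0.085
grasp_force: 0.0
```

```bash
python3 - <<'E'
from h import *
c,T,s=wrist('pics/w5.png'); print(s['position'],s['time'])
np.save('w5.npy',T)
cv2.imwrite('pics/w5b.png',cv2.resize(c['image'],None,fx=1.5,fy=1.5))
plan([.4305,.182,.029],8,1)
E
```

```text
[0.50991941 0.13479162 0.16247647] 7.5667
[ 5.84 -7.41 13.35] [0.002 0.001 0.001]
```

View pics/w5b.png

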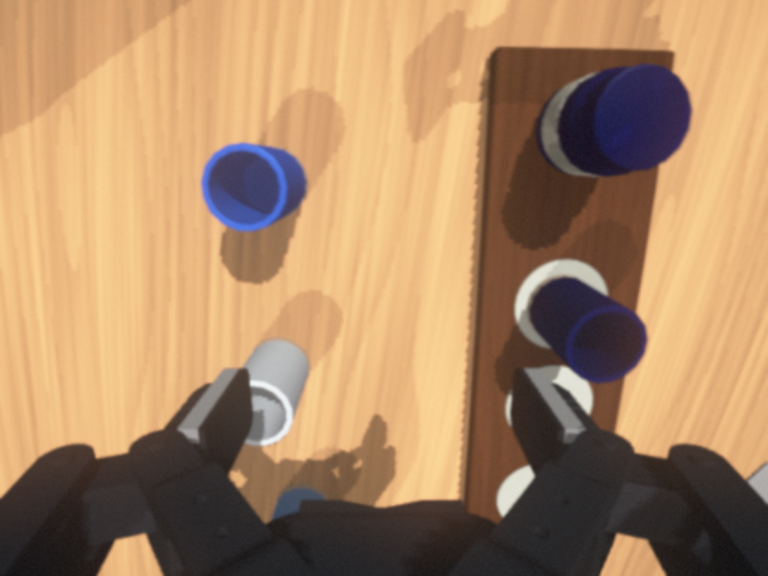

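Dark cup stands on spot 4: rim at (606,343), spot ellipse about x 514–608, top 259. Mid rim is at (245,187), spot 3 around (550,400).

```bash
python3 - <<'E'
from h import *
np.set_printoptions(precision=4,suppress=True)
c=bot.read_camera('wrist'); T=np.load('w5.npy')
f=lambda p:(np.array(p)+.5)/1.5-.5
print(world(c,f([[606,343]]),.086,T),world(c,f([[561,304]]),.018,T),world(c,f([[245,187]]),.068,T))
E
```

```text
[[0.6337 0.1333 0.086 ]] [[0.6355 0.134  0.018 ]] [[0.432  0.1856 0.068 ]]
```

Request:
servo_tool(steps="2 -2.5 0 0 0 0; 2 -2.5 1 0 0 0; 1.9 -2.4 3 0 0 0; 0 0 3.5 0 0 0; 0 0 3.5 0 0 0; 0 0 1.35 0 0 0; 0 0 0 0 0 0; 0 0 0 0 0 0")

```text
time: 8.33
position: [0.4317, 0.1827, 0.0388]
eef_rot: [[-0.139, 0.99, -0.001], [0.99, 0.139, 0.0], [0.001, -0.001, -1.0]]
force: [1.8, 0.4, 0.7]
finger_gap: 0.0855
grasp_force: 0.0
```

Request:
servo_tool(steps="0 0 0 0 0 0")

```text
time: 8.42
position: [0.4324, 0.183, 0.0401]
eef_rot: [[-0.139, 0.99, 0.002], [0.99, 0.139, 0.001], [0.001, 0.002, -1.0]]
force: [0.2, 0.9, 0.8]
finger_gap: 0.0853
grasp_force: 0.0
```

Down 1.1 cm more, then close.

Request:
servo_tool(steps="0 -0.1 1.1 0 0 0; 0 0 0 0 0 0; 0 0 0 0 0 0")

```text
time: 8.67
position: [0.4299, 0.1819, 0.0283]
eef_rot: [[-0.139, 0.99, 0.0], [0.99, 0.139, -0.0], [-0.0, 0.0, -1.0]]
force: [-0.2, 0.7, 0.8]
finger_gap: 0.0853
grasp_force: 0.0
```

Request:
servo_tool(steps="0 0 0 0 0 0; 0 0 0 0 0 0; 0 0 0 0 0 0; 0 0 0 0 0 0; 0 0 0 0 0 0; 0 0 0 0 0 0; 0 0 0 0 0 0; 0 0 0 0 0 0", jaw=0)

```text
time: 9.33
position: [0.4299, 0.1822, 0.0287]
eef_rot: [[-0.14, 0.99, 0.001], [0.99, 0.14, -0.0], [-0.0, 0.001, -1.0]]
force: [-2.3, -1.4, 5.2]
finger_gap: 0.0453
grasp_force: 60.9
```

Request:
servo_tool(steps="0 0 -1 0 0 0; 0 0 -3 0 0 0; 0 0 -3.5 0 0 0; 0 0 -3.5 0 0 0; 0 0 -1.5 0 0 0; 0 0 0 0 0 0; 0 0 0 0 0 0; 0 0 0 0 0 0")

```text
time: 10.0
position: [0.4288, 0.1814, 0.1523]
eef_rot: [[-0.139, 0.99, -0.002], [0.99, 0.139, -0.001], [-0.001, -0.002, -1.0]]
force: [0.8, 1.1, -1.0]
finger_gap: 0.0452
grasp_force: 61.8
```

```bash
python3 - <<'E'
from h import *
plan([.6456,.0543,.047],8,1)
E
```

```text
[-15.6   19.72  10.5 ] [-0.002  0.001  0.   ]
```

Request:
servo_tool(steps="-1.6 2 0 0 0 0; -2.4 3.1 0 0 0 0; -2.4 3.1 0 0 0 0; -2.4 3.1 0 0 0 0; -2.4 3.1 0 0 0 0; -2.4 3.1 0 0 0 0; -2 2.2 0 0 0 0; 0 0 0 0 0 0")

```text
time: 10.67
position: [0.6505, 0.0485, 0.1498]
eef_rot: [[-0.131, 0.991, -0.001], [0.991, 0.131, -0.003], [-0.003, -0.001, -1.0]]
force: [-0.6, -0.4, -1.5]
finger_gap: 0.0452
grasp_force: 61.9
```

Request:
servo_tool(steps="0 0 2 0 0 0; 0 0 3 0 0 0; 0 0 3 0 0 0; 0 0 1 0 0 0; 0 0 0 0 0 0; 0 0 0 0 0 0; 0 0 0 0 0 0")

```text
time: 11.25
position: [0.6475, 0.0557, 0.0645]
eef_rot: [[-0.14, 0.99, 0.002], [0.99, 0.14, 0.001], [0.0, 0.002, -1.0]]
force: [-0.5, 0.6, -1.0]
finger_gap: 0.0449
grasp_force: 61.9
```

Request:
servo_tool(steps="-0.1 -0.2 0.6 0 0 0; 0 0 0.6 0 0 0; 0 0 0.4 0 0 0; 0 0 0 0 0 0; 0 0 0 0 0 0; 0 0 0 0 0 0")

```text
time: 11.75
position: [0.6447, 0.0538, 0.0472]
eef_rot: [[-0.14, 0.99, 0.0], [0.99, 0.14, -0.0], [-0.0, 0.0, -1.0]]
force: [0.2, 0.5, -0.8]
finger_gap: 0.0455
grasp_force: 62.0
```

Request:
servo_tool(steps="0 0 0 0 0 0; 0 0 0 0 0 0; 0 0 0 0 0 0; 0 0 0 0 0 0; 0 0 0 0 0 0; 0 0 -0.5 0 0 0; 0 0 -2 0 0 0; 0 0 -3 0 0 0", jaw=100)

```text
time: 12.42
position: [0.6426, 0.0533, 0.1002]
eef_rot: [[-0.14, 0.99, -0.006], [0.99, 0.14, -0.001], [0.0, -0.006, -1.0]]
force: [0.9, -1.2, -0.1]
finger_gap: 0.0856
grasp_force: 0.0
```

Request:
servo_tool(steps="0 0 -3 0 0 0; 0 0 -3 0 0 0; 0 -2.5 0 0 0 0; 0.5 -3.5 0 0 0 0; 0.8 -3.5 0 0 0 0; 0.5 -3.5 0 0 0 0; 0 0 0 0 0 0; 0 0 0 0 0 0")

```text
time: 13.08
position: [0.5119, 0.0534, 0.1627]
eef_rot: [[-0.141, 0.99, 0.0], [0.99, 0.141, -0.002], [-0.002, 0.0, -1.0]]
force: [0.4, 0.2, 0.1]
finger_gap: 0.0856
grasp_force: 0.0
```

Request:
servo_tool(steps="0 0 0 0 0 0; 0 0 0 0 0 0")

```text
time: 13.25
position: [0.515, 0.0536, 0.1627]
eef_rot: [[-0.139, 0.99, 0.002], [0.99, 0.139, 0.001], [0.0, 0.002, -1.0]]
force: [-0.4, -0.0, -1.0]
finger_gap: 0.0853
grasp_force: 0.0
```

```bash
python3 - <<'E'
from h import *
c,T,s=wrist('pics/w6.png'); print(s['position'],s['time'])
np.save('w6.npy',T)
cv2.imwrite('pics/w6b.png',cv2.resize(c['image'],None,fx=1.5,fy=1.5))
plan([.4445,.049,.029],8,1)
E
```

```text
[0.51502467 0.05355505 0.16270605] 13.25
[ 0.52 -7.06 13.34] [ 0.002 -0.    -0.   ]
```

View pics/w6b.png

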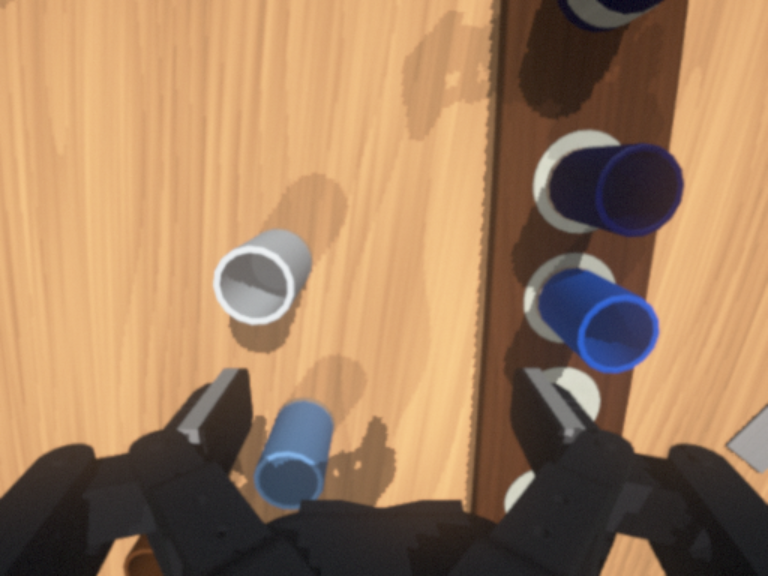

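Both placed cups stand: dark rim (640,190), mid rim (618,330). Spot 3 spans left 524, top 253, bottom 341; spot 4 spans left 533, top 129, bottom 233. Palest rim is at (255,285).

```bash
python3 - <<'E'
from h import *
np.set_printoptions(precision=4,suppress=True)
c=bot.read_camera('wrist'); T=np.load('w6.npy')
f=lambda p:(np.array(p)+.5)/1.5-.5
print(world(c,f([[640,190],[618,330]]),.086,T),world(c,f([[255,285],[290,480]]),.068,T))
# spot edges predicted from assumed centres
f0=192/np.tan(np.radians(c['fov_y'])/2);K=np.array([[f0,0,c['cx']],[0,f0,c['cy']],[0,0,1]])
Ti=np.linalg.inv(T);a=np.linspace(0,6.28,90)
for p in([.6456,.0543],[.6341,.1306]):
    q=np.c_[p[0]+.032*np.cos(a),p[1]+.032*np.sin(a),0*a+.018]
    u=cv2.projectPoints(q,cv2.Rodrigues(Ti[:3,:3])[0],Ti[:3,3],K,c['dist_coeffs'])[0][:,0]*1.5+.25
    print(u.min(0),u.max(0))
E
```

```text
[[0.6336 0.1325 0.086 ]
 [0.6435 0.0599 0.086 ]] [[ 0.4459  0.0523  0.068 ]
 [ 0.4754 -0.0745  0.068 ]]
[521.7421 256.4662] [614.1408 345.7527]
[530.995  134.3143] [629.7917 236.7541]
```

Request:
servo_tool(steps="0.3 -2.5 0 0 0 0; 0.3 -2.5 1 0 0 0; 0 -2 3 0 0 0; 0 0 3.5 0 0 0; 0 0 3.5 0 0 0; 0 0 1.4 0 0 0; 0 0 0 0 0 0; 0 0 0 0 0 0")

```text
time: 14.02
position: [0.4437, 0.0502, 0.0377]
eef_rot: [[-0.14, 0.99, -0.001], [0.99, 0.14, 0.001], [0.001, -0.001, -1.0]]
force: [0.6, 1.0, 0.2]
finger_gap: 0.0851
grasp_force: 0.0
```

Request:
servo_tool(steps="0 0 0.5 0 0 0; 0 0 0 0 0 0")

```text
time: 14.18
position: [0.4444, 0.0499, 0.0337]
eef_rot: [[-0.139, 0.99, 0.002], [0.99, 0.139, 0.0], [-0.0, 0.002, -1.0]]
force: [0.7, 0.2, 0.5]
finger_gap: 0.0853
grasp_force: 0.0
```

Request:
servo_tool(steps="0 0 0.5 0 0 0; 0 0 0 0 0 0; 0 0 0 0 0 0")

```text
time: 14.43
position: [0.4435, 0.0496, 0.0284]
eef_rot: [[-0.139, 0.99, 0.001], [0.99, 0.139, -0.0], [-0.0, 0.001, -1.0]]
force: [-0.4, -0.9, 0.5]
finger_gap: 0.0852
grasp_force: 0.0
```

Request:
servo_tool(steps="0 0 0 0 0 0; 0 0 0 0 0 0; 0 0 0 0 0 0; 0 0 0 0 0 0; 0 0 0 0 0 0; 0 0 0 0 0 0; 0 0 0 0 0 0; 0 0 0 0 0 0", jaw=0)

```text
time: 15.1
position: [0.4435, 0.0497, 0.0286]
eef_rot: [[-0.14, 0.99, 0.0], [0.99, 0.14, -0.0], [-0.0, 0.0, -1.0]]
force: [-0.4, -0.0, 5.2]
finger_gap: 0.0445
grasp_force: 60.8
```

Request:
servo_tool(steps="0 0 -1 0 0 0; 0 0 -3 0 0 0; 0 0 -3.5 0 0 0; 0 0 -3.5 0 0 0; 0 0 -1.5 0 0 0; 0 0 0 0 0 0; 0 0 0 0 0 0; 0 0 0 0 0 0")

```text
time: 15.77
position: [0.4422, 0.0492, 0.1522]
eef_rot: [[-0.139, 0.99, -0.002], [0.99, 0.139, -0.001], [-0.0, -0.002, -1.0]]
force: [-0.7, -0.8, -2.1]
finger_gap: 0.0441
grasp_force: 61.9
```

```bash
python3 - <<'E'
from h import *
plan([.670,-.1124,.047],8,1)
E
```

```text
[-19.18  20.33  10.49] [-0.002  0.     0.   ]
```

Request:
servo_tool(steps="-1.6 1.7 0 0 0 0; -2.7 2.9 0 0 0 0; -2.7 2.9 0 0 0 0; -2.7 2.9 0 0 0 0; -2.7 2.9 0 0 0 0; -2.7 2.9 0 0 0 0; -2.5 2.5 0 0 0 0; -1.6 1.6 0 0 0 0")

```text
time: 16.43
position: [0.6723, -0.1154, 0.1497]
eef_rot: [[-0.137, 0.991, -0.003], [0.991, 0.137, -0.0], [-0.0, -0.003, -1.0]]
force: [-0.4, 0.4, -1.2]
finger_gap: 0.0445
grasp_force: 61.9
```

Request:
servo_tool(steps="0 0 0 0 0 0; 0 0 2 0 0 0; 0 0 3 0 0 0; 0 0 3 0 0 0; 0 0 1 0 0 0; 0 0 0 0 0 0; 0 0 0 0 0 0; 0 0 0 0 0 0")

```text
time: 17.1
position: [0.6722, -0.1117, 0.0646]
eef_rot: [[-0.14, 0.99, 0.002], [0.99, 0.14, 0.0], [-0.0, 0.002, -1.0]]
force: [-0.3, -1.2, -0.9]
finger_gap: 0.0445
grasp_force: 61.9
```

Request:
servo_tool(steps="0 -0.2 0.6 0 0 0; 0 0 0.6 0 0 0; 0 0 0.45 0 0 0; 0 0 0 0 0 0; 0 0 0 0 0 0; 0 0 0 0 0 0")

```text
time: 17.6
position: [0.6692, -0.1125, 0.0467]
eef_rot: [[-0.139, 0.99, 0.0], [0.99, 0.139, -0.0], [-0.0, 0.0, -1.0]]
force: [-0.2, 0.1, -0.7]
finger_gap: 0.0444
grasp_force: 62.0
```

Request:
servo_tool(steps="0 0 0 0 0 0; 0 0 0 0 0 0; 0 0 0 0 0 0; 0 0 0 0 0 0; 0 0 0 0 0 0; 0 0 -0.5 0 0 0; 0 0 -2 0 0 0; 0 0 -3 0 0 0", jaw=100)

```text
time: 18.27
position: [0.6669, -0.1123, 0.0995]
eef_rot: [[-0.14, 0.99, -0.006], [0.99, 0.14, 0.001], [0.002, -0.006, -1.0]]
force: [0.9, -0.0, 0.9]
finger_gap: 0.0848
grasp_force: 0.0
```

Request:
servo_tool(steps="0 0 -3 0 0 0; 0 0 -3 0 0 0; 0 -2.5 0 0 0 0; 0.5 -3.5 0 0 0 0; 0.5 -3.5 0 0 0 0; 0.5 -3.5 0 0 0 0; 0 -2.5 0 0 0 0; 0 0 0 0 0 0")

```text
time: 18.93
position: [0.5081, -0.1201, 0.1616]
eef_rot: [[-0.138, 0.99, -0.005], [0.99, 0.138, -0.003], [-0.002, -0.005, -1.0]]
force: [-0.2, -0.4, -0.1]
finger_gap: 0.0855
grasp_force: 0.0
```

Request:
servo_tool(steps="0 0 0 0 0 0; 0 0 0 0 0 0; 0 0 0 0 0 0")

```text
time: 19.18
position: [0.515, -0.1189, 0.1621]
eef_rot: [[-0.14, 0.99, 0.002], [0.99, 0.14, 0.0], [0.0, 0.002, -1.0]]
force: [0.6, -0.1, -0.1]
finger_gap: 0.0857
grasp_force: 0.0
```

```bash
python3 - <<'E'
from h import *
c,T,s=wrist('pics/w7.png'); print(s['position'],s['time'])
np.save('w7.npy',T)
cv2.imwrite('pics/w7b.png',cv2.resize(c['image'],None,fx=1.5,fy=1.5))
plan([.474,-.078,.0285],8,1)
E
```

```text
[ 0.51503757 -0.11891627  0.16211621] 19.1833
[ 4.61 -3.5  13.34] [ 0.001 -0.     0.001]
```

View pics/w7b.png

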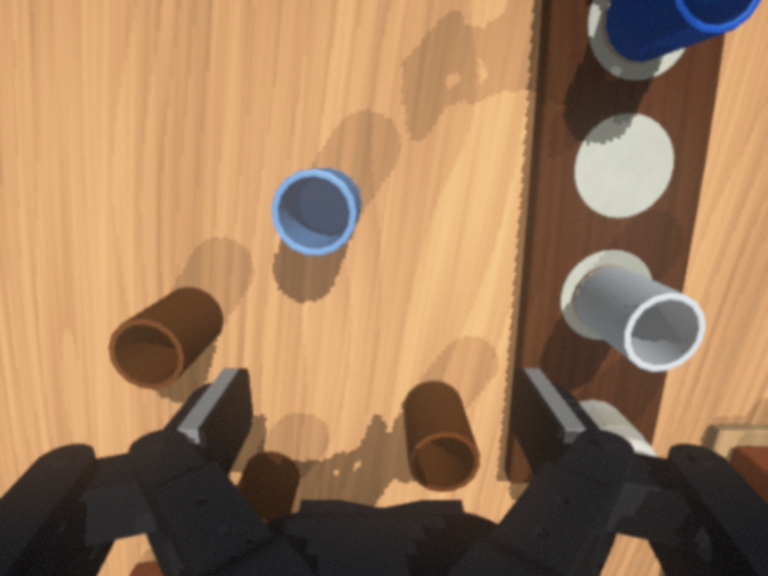

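Palest stands on spot 1 (rim (664,331)). Spot 2 centre is at (624.5,166) and the light cup rim at (315,212).

```bash
python3 - <<'E'
from h import *
np.set_printoptions(precision=4,suppress=True)
c=bot.read_camera('wrist'); T=np.load('w7.npy')
f=lambda p:(np.array(p)+.5)/1.5-.5
print(world(c,f([[664,331]]),.086,T),world(c,f([[315,212]]),.068,T),world(c,f([[624.5,166]]),.018,T))
f0=192/np.tan(np.radians(c['fov_y'])/2);K=np.array([[f0,0,c['cx']],[0,f0,c['cy']],[0,0,1]])
Ti=np.linalg.inv(T);a=np.linspace(0,6.28,90)
for p in([.670,-.1124],):
    q=np.c_[p[0]+.032*np.cos(a),p[1]+.032*np.sin(a),0*a+.018]
    u=cv2.projectPoints(q,cv2.Rodrigues(Ti[:3,:3])[0],Ti[:3,3],K,c['dist_coeffs'])[0][:,0]*1.5+.25
    print(u.min(0),u.max(0))
E
```

```text
[[ 0.6687 -0.1094  0.086 ]] [[ 0.475  -0.0757  0.068 ]] [[ 0.6585 -0.0249  0.018 ]]
[558.3789 253.5627] [650.2437 342.9911]
```

Request:
servo_tool(steps="1.6 -1.2 0 0 0 0; 1.6 -1.2 1 0 0 0; 1.4 -1.1 3 0 0 0; 0 0 3.5 0 0 0; 0 0 3.5 0 0 0; 0 0 1.9 0 0 0; 0 0 0 0 0 0; 0 0 0 0 0 0")

```text
time: 19.95
position: [0.4727, -0.0779, 0.032]
eef_rot: [[-0.14, 0.99, -0.002], [0.99, 0.14, 0.001], [0.001, -0.002, -1.0]]
force: [-0.4, -0.2, -0.4]
finger_gap: 0.0853
grasp_force: 0.0
```

Request:
servo_tool(steps="0 0 0.4 0 0 0; 0 0 0 0 0 0; 0 0 0 0 0 0")

```text
time: 20.2
position: [0.4736, -0.0786, 0.0298]
eef_rot: [[-0.139, 0.99, 0.002], [0.99, 0.139, -0.0], [-0.001, 0.002, -1.0]]
force: [-0.7, 0.2, 0.8]
finger_gap: 0.0852
grasp_force: 0.0
```

Request:
servo_tool(steps="0 0 0 0 0 0; 0 0 0 0 0 0; 0 0 0 0 0 0; 0 0 0 0 0 0; 0 0 0 0 0 0; 0 0 0 0 0 0; 0 0 0 0 0 0; 0 0 0 0 0 0", jaw=0)

```text
time: 20.87
position: [0.4729, -0.0786, 0.0294]
eef_rot: [[-0.139, 0.99, 0.001], [0.99, 0.139, -0.001], [-0.001, 0.001, -1.0]]
force: [-1.2, 0.8, 5.5]
finger_gap: 0.0452
grasp_force: 60.6
```

Request:
servo_tool(steps="0 0 -1 0 0 0; 0 0 -3 0 0 0; 0 0 -3.5 0 0 0; 0 0 -3.5 0 0 0; 0 0 -1.5 0 0 0; 0 0 0 0 0 0; 0 0 0 0 0 0; 0 0 0 0 0 0")

```text
time: 21.53
position: [0.4713, -0.0786, 0.1528]
eef_rot: [[-0.139, 0.99, -0.002], [0.99, 0.139, 0.0], [0.0, -0.002, -1.0]]
force: [-0.3, 0.1, -1.6]
finger_gap: 0.0454
grasp_force: 61.7
```

```bash
python3 - <<'E'
from h import *
plan([.6575,-.0277,.047],8,1)
E
```

```text
[ 2.44 19.16 10.54] [-0.002 -0.     0.   ]
```

Request:
servo_tool(steps="0.3 1.5 0 0 0 0; 0.4 3 0 0 0 0; 0.4 3 0 0 0 0; 0.4 3 0 0 0 0; 0.4 3 0 0 0 0; 0.4 3 0 0 0 0; 0.1 2.4 0 0 0 0; 0 0 0 0 0 0")

```text
time: 22.2
position: [0.6593, -0.0262, 0.1509]
eef_rot: [[-0.142, 0.99, -0.0], [0.99, 0.142, 0.003], [0.003, 0.0, -1.0]]
force: [0.5, 0.6, -0.6]
finger_gap: 0.0453
grasp_force: 61.9
```

Request:
servo_tool(steps="0 0 0 0 0 0; 0 0 2 0 0 0; 0 0 3 0 0 0; 0 0 3 0 0 0; 0 0 1 0 0 0; 0 0 0 0 0 0; 0 0 0 0 0 0; 0 0 0 0 0 0")

```text
time: 22.87
position: [0.6572, -0.0282, 0.0654]
eef_rot: [[-0.14, 0.99, 0.003], [0.99, 0.14, 0.0], [-0.0, 0.003, -1.0]]
force: [0.1, -0.4, -0.9]
finger_gap: 0.0454
grasp_force: 61.9
```

Request:
servo_tool(steps="0 0.1 0.6 0 0 0; 0 0 0.6 0 0 0; 0 0 0.5 0 0 0; 0 0 0 0 0 0; 0 0 0 0 0 0; 0 0 0 0 0 0")

```text
time: 23.37
position: [0.6579, -0.0282, 0.0475]
eef_rot: [[-0.139, 0.99, 0.001], [0.99, 0.139, -0.0], [-0.001, 0.001, -1.0]]
force: [-0.6, -0.8, 5.2]
finger_gap: 0.0451
grasp_force: 62.4
```

Request:
servo_tool(steps="0 0 0 0 0 0; 0 0 0 0 0 0; 0 0 0 0 0 0; 0 0 0 0 0 0; 0 0 0 0 0 0; 0 0 -0.5 0 0 0; 0 0 -2 0 0 0; 0 0 -3 0 0 0", jaw=100)

```text
time: 24.03
position: [0.6551, -0.0284, 0.0995]
eef_rot: [[-0.14, 0.99, -0.006], [0.99, 0.14, 0.0], [0.001, -0.006, -1.0]]
force: [-0.1, -0.2, 0.1]
finger_gap: 0.085
grasp_force: 0.0
```

Request:
servo_tool(steps="0 0 -3 0 0 0; 0 0 -3 0 0 0; 0 -2.5 -2 0 0 0; 0 -3.5 -2 0 0 0; 0 -3.5 0 0 0 0; 0 -3.5 0 0 0 0; 0 0 0 0 0 0; 0 0 0 0 0 0")

```text
time: 24.7
position: [0.527, -0.047, 0.2022]
eef_rot: [[-0.139, 0.99, 0.0], [0.99, 0.139, -0.002], [-0.002, -0.0, -1.0]]
force: [-0.2, 0.1, 0.1]
finger_gap: 0.0858
grasp_force: 0.0
```

Request:
servo_tool(steps="0 0 0 0 0 0; 0 0 0 0 0 0; 0 0 0 0 0 0")

```text
time: 24.95
position: [0.5297, -0.0459, 0.2017]
eef_rot: [[-0.14, 0.99, 0.001], [0.99, 0.14, 0.001], [0.001, 0.001, -1.0]]
force: [-1.0, 0.6, -0.0]
finger_gap: 0.0852
grasp_force: 0.0
```

```bash
python3 - <<'E'
from h import *
c=bot.read_camera('top')
cv2.imwrite('pics/t8.png',cv2.resize(c['image'][95:195,120:380],None,fx=3,fy=3,interpolation=cv2.INTER_CUBIC))
E
```

```text
(no output)
```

View pics/t8.png

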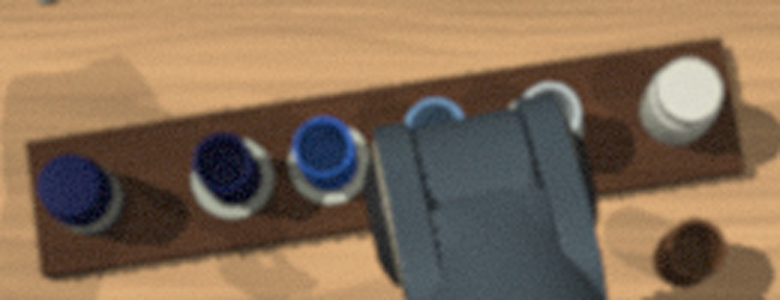

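The dark and mid cups are fine; the arm hides the other two, so I'll shift right and look with the wrist camera.

Request:
servo_tool(steps="-2 -1 -1 0 0 0; -3 -1 -1 0 0 0; -3 0 -1 0 0 0; -2 0 0 0 0 0; 0 0 0 0 0 0; 0 0 0 0 0 0; 0 0 0 0 0 0; 0 0 0 0 0 0")

```text
time: 25.67
position: [0.5229, -0.1465, 0.2314]
eef_rot: [[-0.142, 0.99, -0.0], [0.99, 0.142, 0.001], [0.001, -0.0, -1.0]]
force: [-0.6, 0.5, 0.3]
finger_gap: 0.0854
grasp_force: 0.0
```

```bash
python3 - <<'E'
from h import *
c,T,s=wrist('pics/w9.png'); print(s['position'],s['time'])
np.save('w9.npy',T)
cv2.imwrite('pics/w9b.png',cv2.resize(c['image'],None,fx=1.5,fy=1.5))
E
```

```text
[ 0.52288275 -0.14647892  0.23136139] 25.6667
```

View pics/w9b.png

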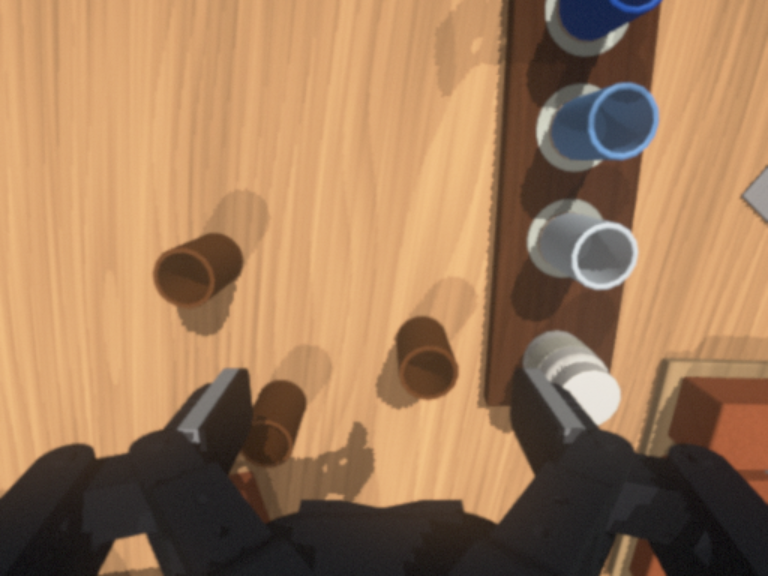

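```bash
python3 - <<'E'
from h import *
np.set_printoptions(precision=4,suppress=True)
c=bot.read_camera('wrist'); T=np.load('w9.npy')
f=lambda p:(np.array(p)+.5)/1.5-.5
print(world(c,f([[623,121],[604,255]]),.086,T),world(c,f([[579,127],[570,238]]),.018,T))
E
```

```text
[[ 0.6579 -0.0259  0.086 ]
 [ 0.6689 -0.1096  0.086 ]] [[ 0.6591 -0.0242  0.018 ]
 [ 0.6736 -0.1085  0.018 ]]
```

All four cups are within a few millimetres of their spot centres, and the arm is clear. Handing in.

```bash
python3 -c "
from cell import bot
print(bot.close_job())"
```

```text
the job is handed in; nothing more can be done
None
```

I handed the job in at about 26 s with all four cups upright on their spots, palest by the white jar through to darkest by the navy jar. By the camera measurements each cup is within about 5 mm of its spot centre; the jars and brown look-alikes were left alone, and the judge's result was not shown.

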